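# Draw out the telescoping counting pole and hold it at its second stop

### The job

Slide the little telescoping counting pole along its rail, out from under the counting frame, until its carriage stops at the open end of the rail. There press the lock button beside the pole so that the pole springs free, then pull the pole's wooden cap straight up, past the click of the first stop, to the second stop where it is fully extended. A spring pulls it back, so finish while still gripping the cap and holding the pole fully extended for the children to read; leave the cylinders and the bead jar where they are.

Things in the scene. Friction and masses are not known exactly. Their poses are not given: they have to be found in the camera images.
- station: plank with an aluminium rail and a beech counting frame, fixed on the shelf. Origin: underside of the plank's middle; z up; the rail runs along this body's own y, its open end at +y. Plank 70 (x) x 400 (y) x 18 mm, rail top 30 mm above the shelf. The pole's axis is at x = 0, y = -0.13 m + carriage
- beam (a point): middle of the underside of the counting frame's lower beam, 202 mm above the shelf, over the rail at station y = -130 mm; the frame's face is across the rail, legs (20 x 26 mm) 105 mm to either side in station x, frame top 372 mm above the shelf, 30 mm deep. The pole starts under this beam, so its cap cannot be reached from above there
- carriage (a joint): how far the carriage has slid along the rail towards the open end (station +y), m: starts 0 to 0.03 (pole under the frame's beam), 0.18 = against the stop at the open end. About 2.5 N of friction; stays where it is left
- tow_knob (a point): centre of the carriage's upright turned beech tow knob: 22 mm diameter cylinder from 15 mm below to 15 mm above this point, top 21 mm above it, thinner neck below. The point is 85 mm above the shelf, on the rail's line, 100 mm from the pole's axis towards the open end. A low tow bar (top 48 mm above the shelf) joins it to the carriage
- button_top (a point): centre of the top of the round black lock button, 20 mm diameter, facing up, 123 mm above the shelf, on a grey housing (28 x 32 mm) 60 mm from the pole's axis on the station +x side. Press straight down: travel 6 mm, 1.7 N to start, 5 N fully down, springs back. Pressed 4 mm or more it frees the pole, which rises about 20 mm by itself
- button (a joint): how far the lock button is pressed down, m: 0 to 0.006
- cap: round beech cap on top of the telescoping pole, 30 mm diameter, 30 mm high; origin at its centre (138 mm above the shelf while locked shut), z up. Below it aluminium tubes, 12 and 19 mm diameter, telescope out of a dark steel sleeve, 27 mm diameter, top 120 mm above the shelf
- mast (a joint): how far the pole is drawn out upward, m: 0 = locked shut; about 0.02 = sprung free; 0.06 = first stop, a click that takes up to about 10 N to pull through; 0.12 = second stop, a hard end, fully extended. Beyond 0.02 a spring pulls back, 4.5 N at the second stop; let go, it drops back to the first stop or lower
- vise: small steel bench vise clamped to the far edge of the shelf, fixed, holding a ten-rod upright; jaws 64 mm wide, 78 mm high, rod top 152 mm above the shelf. Origin on the shelf below its near part; the rod is 24 mm further in x
- cylinder1: loose orange wooden cylinder, 40 mm diameter, 35 mm high, bystander; origin at its underside
- cylinder2: loose orange wooden cylinder, 40 mm diameter, 45 mm high, bystander; origin at its underside
- cylinder3: loose orange wooden cylinder, 40 mm diameter, 55 mm high, bystander; origin at its underside
- jar: loose purple plastic bead jar with white lid, 76 mm diameter, 100 mm high, bystander; origin at its underside

How it is judged:
On the way, in this order (a step that is already met when the one before it is completed fails the run):
1. the carriage is at the open end of the rail, the pole still locked shut (value of joint carriage above 0.17 m and value of joint mast below 0.006 m), for 0.1 s.
2. the lock is released and the pole has sprung free (value of joint mast above 0.01 m), for 0.1 s.
3. the pole is drawn out to its second stop by the fingers (value of joint mast above 0.112 m and contact force between the fingers and cap above 1 N), for 0.2 s.
At the end, for the whole second after the job is handed in: the program finishes with the fingers holding the cap (contact over 1 N), the pole at its second stop (within 8 mm of fully extended) and at rest, and the carriage at the open end of the rail (within 12 mm) (all of step 3 and velocity of joint mast between -0.02 and 0.02 m/s and value of joint carriage above 0.168 m); the arm keeps its last pose, push and grip.
It fails at once if a bystander is shoved more than 30 mm or knocked over (distance of any of jar, cylinder1, cylinder2, cylinder3 from where it was at the start of the episode above 0.03 m or angle between any of jar, cylinder1, cylinder2, cylinder3's own z axis and vertical above 0.5 rad).
It also fails if it takes over 58 s, if anything falls off the work surface, if the arm or the gripper's body presses on something with over 40 N, if the wrist force passes 120 N, or if a joint passes its speed limit or range.

### The arm

A 6-joint arm with a two-finger parallel gripper is mounted at the origin on the work surface. World frame = base frame: x ahead of the robot, y to its left, z up, the work surface at z = 0. Lengths are in m, angles in rad, forces in N, time in s.
With the tool pointing down it reaches from about 0.325 to 0.925 m from the base axis. Payload 3.1 kg.
Tool frame: the origin (TCP) lies between the finger pads; the fingertips stand 22 mm ahead of it and the grasp point (between the pads) lies 3 mm ahead of it (arm.nose_length is the distance from the TCP to the fingertips, in m); z points along the fingers, y is the line along which they close (so a half turn about z gives the same grasp; the last joint's range is limited). The gripper opens to 85 mm and grips with 20 to 120 N. Pads are 22 mm wide; open, the fingers measure 114 mm over their backs; the gripper's body (76 mm by 85 mm) begins 54 mm behind the grasp point. The pads swing forward as they close: fully open they stand 13 mm farther back than shut.
Start: joints at [-1.445, 0.217, 1.613, -0, 1.311, -0.112], TCP at [0.147, -0.607, 0.253] pointing down, gripper open.
Joint ranges: [-2.75, 2.75], [-0.78, 2.1], [0.31, 2.55], [-1.13, 4.27], [0.13, 2.63], [-2.58, 2.58]. Speed limits (rad/s): [2.79, 2.79, 3.14, 3.14, 3.14, 3.14].

### API

Orientations are given as a unit quaternion [w, x, y, z].
In Python, from rig import arm gives the robot as it stands.
- The arm moves only by the tool arm_command, never from a script. Its argument "increments" is a list of rows, each an object with "slide": the shift along the tool's x, y, z in units of 30 mm (1.0 is 30 mm), a list of three; "rot": the turn, a rotation vector about the tool's x, y, z in degrees, a list of three; "claw": the opening, from -1 (shut) to 1 (fully open). A call has exactly 8 rows; each row shifts and turns the commanded pose from where the row before left it, along the tool's axes as they then stand; what a row does not reach is not made up. A row lasts 1/12 s, in which the tool goes at most 41.7 mm and 7.16 degrees, less where a joint would pass 70% of its speed; a pose out of reach is approached as far as the arm can. A call is refused whole if a number of a shift passes 1 or a number of a turn 7.16, either way. A call with a gripper value outside its range is refused whole. The fingers move at their own pace and stop on an object; "newtons" is the grip in N (left out, the last holds). Time passes only in rows, so rows that do not move let the fingers close, or fill a call up. It gives the time, the measured TCP pose, the force, the opening and the grip force at its end, in the units of the state.
- arm.observe(): the state, without advancing time (a new reading comes with each control period).
- arm.read_camera(name): name is "scene" or "top" or "wrist"; returns (picture, depth): 420x560x3 uint8, red, green, blue; 420x560 float32, m along the optical axis (not along the pixel's ray), 0 where there is no reading.
- arm.camera_params(name): a dict with "vertical_fov" (degrees; the focal length in pixels is half the picture's height over the tangent of half this angle, whatever the lens; pixels are square), "cx", "cy" (the principal point, pixels), "rvec" (rotation vector, rad) and "tvec" (3), from world to camera coordinates, as OpenCV has them. Camera axes: x right, y down, z forward; pixel columns grow to the right and rows downward; lengths in m; the calibration is good to about 2 mm. A picture is of the moment at which its call begins: read the wrist's pose just before it. camera_params takes no time and is no camera call; for the wrist camera it gives the pose at the moment of the call.
- arm.sign_off(): hands the job in; it is judged then, once.
The state is a dict: "time": time; "joint_positions": joint angles; "joint_vel": joint speeds; "tau": joint torques, N m; "eef_pos": TCP position; "tcp_rot": TCP orientation; "force": force on the tool from outside, world axes, zero at the start; "torque": the same for the moment, N m; "opening": finger opening in m; "gripper_force": force on a finger pad.
Only numpy, scipy, OpenCV 4.12 (cv2) and the standard library are available. Lean on these libraries where they do the work, as an engineer would, in place of code of your own. Each camera call takes 0.05 s, during which the arm holds its last target. There are 200 camera calls.

## Working session

There is one attempt and no reset: what is moved stays moved. The work goes in short steps, Python scripts to look and compute and a tool call to move; the robot and the scene stay as the last step left them, time stands still between calls to the robot, and variables do not carry over. Pictures are saved under pics/ and viewed, at most 10 in all, crops included, and the job is handed in when it is done.

Besides the shell and the picture viewer there is one more tool, called after "Call:" by a JSON object that holds its "op" and its "data". arm_command: Moves the arm, as the interface text tells. Its arguments: {"type":"object","properties":{"increments":{"type":"array"},"newtons":{"type":"number"}},"required":["increments"]}

```bash
mkdir -p pics; ls; cat > h.py <<'E'
import numpy as np, cv2
from rig import arm
def cam(n):
    p=arm.camera_params(n); im,d=arm.read_camera(n)
    f=im.shape[0]/2/np.tan(np.radians(p["vertical_fov"])/2)
    R=cv2.Rodrigues(np.array(p["rvec"],float))[0]; t=np.array(p["tvec"],float)
    return im,d,f,p["cx"],p["cy"],R,t
def cloud(d,f,cx,cy,R,t):
    v,u=np.mgrid[:d.shape[0],:d.shape[1]]
    c=np.stack([(u-cx)/f*d,(v-cy)/f*d,d],-1)
    return (c-t)@R
def save(n,im): cv2.imwrite(n,im[...,::-1])
E
python3 - <<'E'
from h import *
s=arm.observe(); print({k:np.round(v,3) for k,v in s.items()})
for n in("scene","top"):
    c=cam(n); save(f"pics/{n}0.png",c[0]); np.savez(f"{n}0.npz",im=c[0],P=cloud(*c[1:]),d=c[1])
    print(n,arm.camera_params(n))
E
```

```text
pics
{'time': np.float64(0.0), 'joint_positions': array([-1.445,  0.218,  1.615, -0.   ,  1.311, -0.112]), 'joint_vel': array([ 0.   , -0.001,  0.   ,  0.001, -0.002, -0.   ]), 'tau': array([ 1.0000e-03, -3.9684e+01, -3.0385e+01, -0.0000e+00,  1.0000e-02,
       -0.0000e+00]), 'eef_pos': array([ 0.147, -0.607,  0.252]), 'tcp_rot': array([-0.001,  0.993,  0.119, -0.   ]), 'force': array([-0.062, -0.034,  1.111]), 'torque': array([-0.013, -0.051,  0.006]), 'gripper_force': np.float64(0.0), 'opening': np.float64(0.085)}
scene {'vertical_fov': 45.86086257719026, 'cx': 283.3433604115994, 'cy': 206.31760330551603, 'rvec': array([ 2.36361181,  0.78864941, -0.27731392]), 'tvec': array([-0.46357593, -0.14376216,  1.59517576])}
top {'vertical_fov': 48.66200109793384, 'cx': 290.2341486434433, 'cy': 211.5816667819021, 'rvec': array([ 2.14788463, -2.13314553,  0.13102315]), 'tvec': array([0.0480221 , 0.57045849, 1.03574557])}
```

View pics/scene0.png

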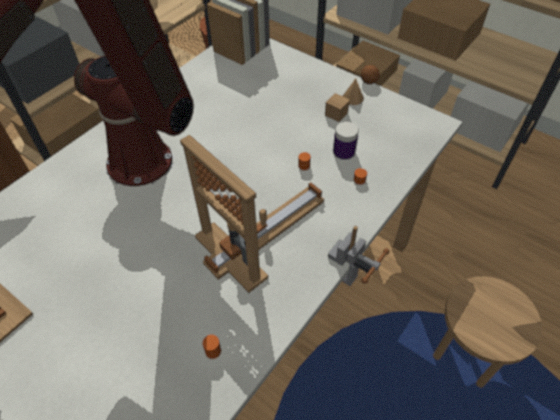

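View pics/top0.png

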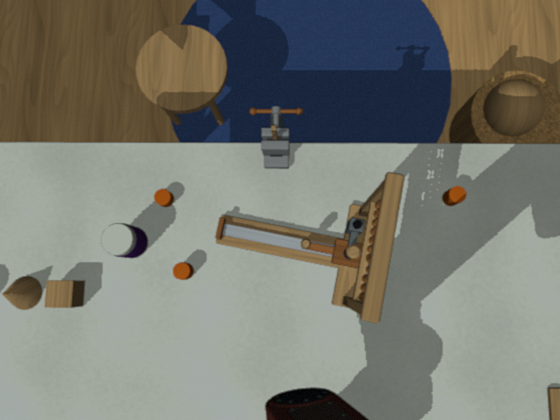

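The scene view shows the frame with the knob at about (263,217). In the top view the knob is at (306,243), the button at (355,223), the cap at (352,252) and the stop end of the rail at (221,229). The jar is at (122,240), with cylinders at (164,198), (182,271) and (455,196).

```bash
python3 - <<'E'
from h import *
z=np.load("top0.npz");P=z["P"];im=z["im"]
for n,(u,v) in dict(knob=(306,243),button=(355,223),cap=(352,252),rail1=(250,235),rail2=(290,240),stop=(221,229),ftop1=(393,180),ftop2=(371,315),jar=(119,240),c1=(163,197),c2=(182,270),c3=(456,193),vise=(276,158),rod=(276,130),table=(200,350)).items():
    print(n,np.round(P[v,u],3),im[v,u])
np.set_printoptions(linewidth=200)
print("cap patch z");print(np.round(P[240:264:2,336:372:2,2]*1000).astype(int))
print("knob z");print(np.round(P[234:254:2,296:318:2,2]*1000).astype(int))
# regions by height
m=(P[...,0]>.3)&(P[...,0]<.85)&(P[...,1]>-.3)&(P[...,1]<.35)
for lo,hi in((.016,.021),(.026,.034),(.09,.112),(.118,.13),(.145,.16),(.365,.38)):
    k=(m&(P[...,2]>lo)&(P[...,2]<hi)).astype(np.uint8)
    n,l,st,c=cv2.connectedComponentsWithStats(k)
    for i in range(1,n):
        if st[i,4]>12: q=P[l==i]; print(lo,hi,st[i],np.round(np.median(q,0),3),np.round((q.min(0)+q.max(0))/2,3), np.round([*cv2.minAreaRect((q[:,:2]*1000).astype(np.float32))[1],cv2.minAreaRect((q[:,:2]*1000).astype(np.float32))[2]],1))
E
```

```text
knob [0.493 0.016 0.108] [141 117  78]
button [ 0.535 -0.088  0.121] [17 15 18]
cap [ 0.472 -0.077  0.154] [142 118  79]
rail1 [0.516 0.145 0.029] [141 148 151]
rail2 [0.505 0.052 0.032] [139 147 149]
stop [0.528 0.211 0.042] [89 57 28]
ftop1 [ 0.576 -0.119  0.37 ] [125 104  67]
ftop2 [ 0.363 -0.08   0.373] [127 107  72]
jar [0.497 0.425 0.098] [164 171 161]
c1 [0.604 0.351 0.036] [150  77  14]
c2 [0.434 0.297 0.045] [153  79  20]
c3 [ 0.614 -0.329  0.049] [149  76  15]
vise [0.702 0.087 0.025] [111 116 115]
rod [0.736 0.083 0.132] [81 81 74]
table [ 0.25   0.26  -0.004] [163 171 166]
cap patch z
[[  62   58   61   63   63   61   16   97   95   94   95   19   16   20  218  222  221  253]
 [1106   58   62   59   62   61   73   96   93   92   97   20   19   16  222  220  222  252]
 [  61   59   62   62   57   58   83   97  150  148  146   59   58   62  222  217  222  223]
 [  61   62   62   61   60   63  140  149  151  155  155  149   62  208  222  224  251  254]
 [  61   62   56   57   58   84  151  153  152  153  153  151  151  216  219  221  252  256]
 [  61   61   58   64   64  135
[... 2274 characters left out ...]
] [0.731 0.088 0.103] [2.1 8.8 2.5]
0.09 0.112 [363 205   6   7  17] [ 0.565 -0.111  0.098] [ 0.571 -0.113  0.102] [17.3  6.8 34.3]
0.09 0.112 [348 221  14  25 136] [ 0.512 -0.086  0.096] [ 0.516 -0.089  0.101] [52.7 26.9  3.3]
0.09 0.112 [301 238  10  10  79] [0.493 0.016 0.104] [0.494 0.017 0.103] [20.1 19.5  0. ]
0.118 0.13 [353 220   9   9  67] [ 0.533 -0.092  0.122] [ 0.533 -0.092  0.122] [17.4 17.6 88.8]
0.145 0.16 [271 125   5   6  25] [0.736 0.088 0.151] [0.736 0.088 0.15 ] [9.8 8.6 1.1]
0.145 0.16 [347 244  14  14 162] [ 0.474 -0.081  0.152] [ 0.475 -0.08   0.152] [26.6 27.  89.8]
0.365 0.38 [ 361  172   44  151 2906] [ 0.467 -0.1    0.372] [ 0.471 -0.101  0.37 ] [ 30.7 239.7  79. ]
```

```bash
python3 - <<'E'
from h import *
z=np.load("scene0.npz");P=z["P"]
m=(P[...,0]>.3)&(P[...,0]<.85)&(P[...,1]>-.3)&(P[...,1]<.35)
for n,c,lo,hi in(("knobtop",(.494,.017),.098,.112),("knobside",(.494,.017),.07,.1),("cap",(.475,-.08),.125,.16),("button",(.533,-.092),.118,.13)):
    k=m&(np.hypot(P[...,0]-c[0],P[...,1]-c[1])<.03)&(P[...,2]>lo)&(P[...,2]<hi); q=P[k]
    print(n,len(q),np.round(np.median(q,0),3) if len(q) else "",np.round((q.min(0)+q.max(0))/2,3) if len(q) else "", q[:,2].max() if len(q) else "")
p=arm.camera_params("wrist");R=cv2.Rodrigues(np.array(p["rvec"]))[0];print("wristcam at",-R.T@p["tvec"],"axes",R.round(2).tolist())
print(arm.nose_length)
E
```

```text
knobtop 43 [0.498 0.014 0.105] [0.497 0.016 0.104] 0.1105005157824449
knobside 52 [0.502 0.011 0.085] [0.498 0.017 0.085] 0.09965060371514875
cap 29 [ 0.479 -0.093  0.138] [ 0.479 -0.091  0.14 ] 0.1532742774300465
button 5 [ 0.531 -0.099  0.119] [ 0.531 -0.098  0.122] 0.12561998546512457
wristcam at [ 0.21421897 -0.5908      0.37450884] axes [[0.23, -0.97, -0.0], [-0.94, -0.23, 0.27], [-0.26, -0.06, -0.96]]
0.022
```

Call:
{"op": "arm_command", "data": {"increments": [{"slide":[0,0,-1],"rot":[0,0,6.2],"claw":1},{"slide":[0,0,-1],"rot":[0,0,6.2],"claw":1},{"slide":[0,0,-1],"rot":[0,0,6.2],"claw":1},{"slide":[0,0,-1],"rot":[0,0,6.2],"claw":1},{"slide":[0,0,-1],"rot":[0,0,0],"claw":1},{"slide":[0,0,-1],"rot":[0,0,0],"claw":1},{"slide":[0,0,-1],"rot":[0,0,0],"claw":1},{"slide":[0,0,0],"rot":[0,0,0],"claw":1}], "newtons": 40}}

```text
time: 0.77
eef_pos: [0.1475, -0.609, 0.4716]
tcp_rot: [0.006, 0.995, -0.097, 0.001]
force: [-0.6, 0.3, 1.4]
opening: 0.0856
gripper_force: 0.0
```

Call:
{"op": "arm_command", "data": {"increments": [{"slide":[0.31,-0.95,0],"rot":[0,0,0],"claw":1},{"slide":[0.31,-0.95,0],"rot":[0,0,0],"claw":1},{"slide":[0.31,-0.95,0],"rot":[0,0,0],"claw":1},{"slide":[0.31,-0.95,0],"rot":[0,0,0],"claw":1},{"slide":[0.31,-0.95,0],"rot":[0,0,0],"claw":1},{"slide":[0.31,-0.95,0],"rot":[0,0,0],"claw":1},{"slide":[0.31,-0.95,0],"rot":[0,0,0],"claw":1},{"slide":[0.31,-0.95,0],"rot":[0,0,0],"claw":1}]}}

```text
time: 1.43
eef_pos: [0.2648, -0.3966, 0.4622]
tcp_rot: [-0.001, 0.995, -0.098, -0.0]
force: [-0.1, 0.3, -0.7]
opening: 0.0852
gripper_force: 0.0
```

Call:
{"op": "arm_command", "data": {"increments": [{"slide":[0.31,-0.95,0],"rot":[0,0,0],"claw":1},{"slide":[0.31,-0.95,0],"rot":[0,0,0],"claw":1},{"slide":[0.31,-0.95,0],"rot":[0,0,0],"claw":1},{"slide":[0.31,-0.95,0],"rot":[0,0,0],"claw":1},{"slide":[0.31,-0.95,0],"rot":[0,0,0],"claw":1},{"slide":[0.31,-0.95,0],"rot":[0,0,0],"claw":1},{"slide":[0.31,-0.95,0],"rot":[0,0,0],"claw":1},{"slide":[0.31,-0.95,0],"rot":[0,0,0],"claw":1}]}}

```text
time: 2.1
eef_pos: [0.3818, -0.1874, 0.4624]
tcp_rot: [-0.0, 0.995, -0.097, -0.0]
force: [-0.2, -0.1, 0.1]
opening: 0.0852
gripper_force: 0.0
```

Call:
{"op": "arm_command", "data": {"increments": [{"slide":[0.31,-0.95,0],"rot":[0,0,0],"claw":1},{"slide":[0.31,-0.95,0],"rot":[0,0,0],"claw":1},{"slide":[0.31,-0.95,0],"rot":[0,0,0],"claw":1},{"slide":[0.31,-0.95,0],"rot":[0,0,0],"claw":1},{"slide":[0.31,-0.95,0],"rot":[0,0,0],"claw":1},{"slide":[0.31,-0.95,0],"rot":[0,0,0],"claw":1},{"slide":[0.31,-0.95,0],"rot":[0,0,0],"claw":1},{"slide":[0,0,0],"rot":[0,0,0],"claw":1}]}}

```text
time: 2.77
eef_pos: [0.4853, -0.0018, 0.4618]
tcp_rot: [-0.001, 0.996, -0.095, -0.001]
force: [0.1, -0.7, 0.2]
opening: 0.085
gripper_force: 0.0
```

```bash
python3 - <<'E'
from h import *
np.set_printoptions(suppress=True)
s=arm.observe();print(s["eef_pos"].round(4),s["joint_positions"].round(3))
c=cam("wrist"); save("pics/w1.png",c[0]); P=cloud(*c[1:])
m=(P[...,0]>.4)&(P[...,0]<.65)&(P[...,1]>-.1)&(P[...,1]<.25)
for lo,hi in((.026,.034),(.038,.05),(.098,.115),(.118,.13),(.145,.16)):
    n,l,st,_=cv2.connectedComponentsWithStats((m&(P[...,2]>lo)&(P[...,2]<hi)).astype(np.uint8))
    for i in range(1,n):
        if st[i,4]>60: q=P[l==i]; print(lo,hi,st[i],np.round((q.min(0)+q.max(0))/2,4),np.round(np.median(q,0),4))
E
```

```text
[ 0.4853 -0.0018  0.4618] [-0.15  -0.178  1.635  0.003  1.687  1.61 ]
0.026 0.034 [ 150  143  165   30 1908] [0.5229 0.0836 0.0303] [0.5144 0.1152 0.0318]
0.038 0.05 [144 144  13  31 284] [0.5341 0.2156 0.044 ] [0.535  0.2142 0.0474]
0.038 0.05 [270 154  45  22 292] [ 0.4823 -0.0114  0.0462] [ 0.49   -0.0182  0.049 ]
0.098 0.115 [332 111  22  23 182] [ 0.535  -0.0866  0.1065] [ 0.5377 -0.0811  0.1136]
0.098 0.115 [265 157  16  15 175] [0.4959 0.0186 0.1042] [0.4964 0.018  0.1062]
0.118 0.13 [339 114  15  16 178] [ 0.5354 -0.0906  0.1229] [ 0.5355 -0.0904  0.1247]
0.145 0.16 [336 158  23  23 416] [ 0.4765 -0.0792  0.1514] [ 0.4778 -0.0785  0.1541]
```

View pics/w1.png

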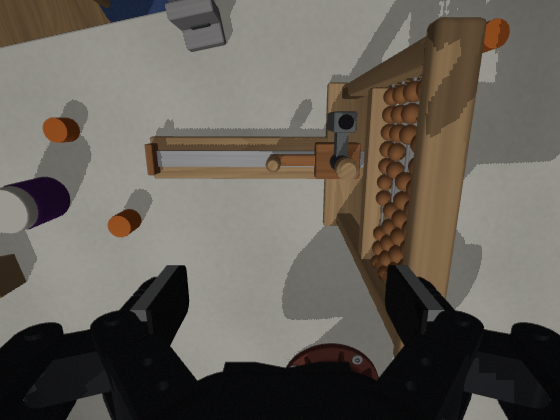

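The view shows the rail horizontal, with the knob at (273,164), the cap at (346,169) and the button at (346,121). All three match the top-camera positions.

Call:
{"op": "arm_command", "data": {"increments": [{"slide":[0.2,-0.7,0.5],"rot":[0,0,0],"claw":1},{"slide":[0,0,1],"rot":[0,0,0],"claw":1},{"slide":[0,0,1],"rot":[0,0,0],"claw":1},{"slide":[0,0,1],"rot":[0,0,0],"claw":1},{"slide":[0,0,1],"rot":[0,0,0],"claw":1},{"slide":[0,0,1],"rot":[0,0,0],"claw":1},{"slide":[0,0,1],"rot":[0,0,0],"claw":1},{"slide":[0,0,1],"rot":[0,0,0],"claw":1}]}}

```text
time: 3.48
eef_pos: [0.4932, 0.0124, 0.2366]
tcp_rot: [0.0, 0.995, -0.098, -0.0]
force: [0.2, -0.1, 0.2]
opening: 0.0853
gripper_force: 0.0
```

Call:
{"op": "arm_command", "data": {"increments": [{"slide":[0,0,1],"rot":[0,0,0],"claw":1},{"slide":[0,0,1],"rot":[0,0,0],"claw":1},{"slide":[0,0,1],"rot":[0,0,0],"claw":1},{"slide":[0,0,0.5],"rot":[0,0,0],"claw":1},{"slide":[0,0,0.5],"rot":[0,0,0],"claw":1},{"slide":[0,0,0.5],"rot":[0,0,0],"claw":1},{"slide":[0,0,0],"rot":[0,0,0],"claw":1},{"slide":[0,0,0],"rot":[0,0,0],"claw":1}]}}

```text
time: 4.15
eef_pos: [0.4927, 0.0129, 0.1023]
tcp_rot: [0.0, 0.995, -0.098, -0.002]
force: [1.6, 0.8, -0.3]
opening: 0.0851
gripper_force: 0.0
```

Call:
{"op": "arm_command", "data": {"increments": [{"slide":[0.07,-0.18,0.5],"rot":[0,0,0],"claw":1},{"slide":[0,0,0],"rot":[0,0,0],"claw":1},{"slide":[0,0,0],"rot":[0,0,0],"claw":-1},{"slide":[0,0,0],"rot":[0,0,0],"claw":-1},{"slide":[0,0,0],"rot":[0,0,0],"claw":-1},{"slide":[0,0,0],"rot":[0,0,0],"claw":-1},{"slide":[0,0,0],"rot":[0,0,0],"claw":-1},{"slide":[0,0,0],"rot":[0,0,0],"claw":-1}], "newtons": 40}}

```text
time: 4.82
eef_pos: [0.4975, 0.0183, 0.0891]
tcp_rot: [0.0, 0.995, -0.097, 0.0]
force: [-0.9, 0.0, 3.1]
opening: 0.0209
gripper_force: 39.0
```

Call:
{"op": "arm_command", "data": {"increments": [{"slide":[0,-0.3,0],"rot":[0,0,0],"claw":-1},{"slide":[0,-0.5,0],"rot":[0,0,0],"claw":-1},{"slide":[0,-0.5,0],"rot":[0,0,0],"claw":-1},{"slide":[0,-0.5,0],"rot":[0,0,0],"claw":-1},{"slide":[0,-0.5,0],"rot":[0,0,0],"claw":-1},{"slide":[0,-0.5,0],"rot":[0,0,0],"claw":-1},{"slide":[0,-0.5,0],"rot":[0,0,0],"claw":-1},{"slide":[0,-0.5,0],"rot":[0,0,0],"claw":-1}]}}

```text
time: 5.48
eef_pos: [0.5193, 0.1304, 0.0891]
tcp_rot: [0.001, 0.995, -0.097, -0.0]
force: [-3.0, -3.3, 5.2]
opening: 0.0206
gripper_force: 39.4
```

Call:
{"op": "arm_command", "data": {"increments": [{"slide":[0,-0.4,0],"rot":[0,0,0],"claw":-1},{"slide":[0,-0.4,0],"rot":[0,0,0],"claw":-1},{"slide":[0,-0.3,0],"rot":[0,0,0],"claw":-1},{"slide":[0,-0.15,0],"rot":[0,0,0],"claw":-1},{"slide":[0,-0.15,0],"rot":[0,0,0],"claw":-1},{"slide":[0,0,0],"rot":[0,0,0],"claw":-1},{"slide":[0,0,0],"rot":[0,0,0],"claw":-1},{"slide":[0,0,0],"rot":[0,0,0],"claw":-1}]}}

```text
time: 6.15
eef_pos: [0.5275, 0.1726, 0.0891]
tcp_rot: [-0.001, 0.995, -0.097, 0.0]
force: [-1.9, 2.3, 3.7]
opening: 0.0211
gripper_force: 39.4
```

Call:
{"op": "arm_command", "data": {"increments": [{"slide":[0,-0.1,0],"rot":[0,0,0],"claw":-1},{"slide":[0,-0.1,0],"rot":[0,0,0],"claw":-1},{"slide":[0,-0.1,0],"rot":[0,0,0],"claw":-1},{"slide":[0,0,0],"rot":[0,0,0],"claw":-1},{"slide":[0,0,0],"rot":[0,0,0],"claw":-1},{"slide":[0,0,0],"rot":[0,0,0],"claw":-1},{"slide":[0,0,0],"rot":[0,0,0],"claw":-1},{"slide":[0,0,0],"rot":[0,0,0],"claw":-1}]}}

```text
time: 6.82
eef_pos: [0.5278, 0.1743, 0.0889]
tcp_rot: [0.006, 0.995, -0.096, -0.002]
force: [-7.0, -20.1, 12.1]
opening: 0.0207
gripper_force: 42.0
```

Call:
{"op": "arm_command", "data": {"increments": [{"slide":[0,0.2,0],"rot":[0,0,0],"claw":-1},{"slide":[0,0,0],"rot":[0,0,0],"claw":0.2},{"slide":[0,0,0],"rot":[0,0,0],"claw":0.2},{"slide":[0,0,0],"rot":[0,0,0],"claw":0.2},{"slide":[0,0,-1],"rot":[0,0,0],"claw":0.2},{"slide":[0,0,-1],"rot":[0,0,0],"claw":-1},{"slide":[0,0,-1],"rot":[0,0,0],"claw":-1},{"slide":[0,0,-1],"rot":[0,0,0],"claw":-1}]}}

```text
time: 7.48
eef_pos: [0.5276, 0.175, 0.209]
tcp_rot: [0.0, 0.995, -0.097, -0.0]
force: [1.1, -0.2, 0.2]
opening: 0.0153
gripper_force: 0.0
```

Call:
{"op": "arm_command", "data": {"increments": [{"slide":[0,0,-1],"rot":[0,0,0],"claw":-1},{"slide":[0,0,-1],"rot":[0,0,0],"claw":-1},{"slide":[0,0,-1],"rot":[0,0,0],"claw":-1},{"slide":[0,0,0],"rot":[0,0,0],"claw":-1},{"slide":[0,0,0],"rot":[0,0,0],"claw":-1},{"slide":[0,0,0],"rot":[0,0,0],"claw":-1},{"slide":[0,0,0],"rot":[0,0,0],"claw":-1},{"slide":[0,0,0],"rot":[0,0,0],"claw":-1}]}}

```text
time: 8.15
eef_pos: [0.5269, 0.1745, 0.2959]
tcp_rot: [0.001, 0.995, -0.097, -0.002]
force: [-0.0, -0.9, -0.3]
opening: 0.0
gripper_force: 0.0
```

```bash
cat > m.py <<'E'
from h import *
import sys
np.set_printoptions(suppress=True)
s=arm.observe();print(s["eef_pos"].round(4),s["opening"].round(4))
for n in("wrist","top"):
    c=cam(n); save(f"pics/{n}_{sys.argv[1]}.png",c[0]); P=cloud(*c[1:])
    m=(P[...,0]>.45)&(P[...,0]<.62)&(P[...,1]>0.03)&(P[...,1]<.23)
    for lo,hi in((.098,.112),(.118,.131),(.145,.16),(.165,.18)):
        k,l,st,_=cv2.connectedComponentsWithStats((m&(P[...,2]>lo)&(P[...,2]<hi)).astype(np.uint8))
        for i in range(1,k):
            if st[i,4]>30: q=P[l==i]; print(n,lo,hi,st[i],np.round((q.min(0)+q.max(0))/2,4),np.round(np.median(q,0),4))
E
python3 m.py 2
```

```text
Traceback (most recent call last):
  File "m.py", line 4, in <module>
    s=arm.observe();print(s["eef_pos"].round(4),s["opening"].round(4))
                                                ^^^^^^^^^^^^^^^^^^
AttributeError: 'float' object has no attribute 'round'
```

```bash
sed -i 's/s\["opening"\].round(4)/s["opening"]/' m.py; python3 m.py 2
```

```text
[0.5269 0.1745 0.2959] 9.645242913703563e-06
wrist 0.098 0.112 [377 115   8  32 139] [0.5678 0.0792 0.1052] [0.5687 0.0799 0.106 ]
wrist 0.098 0.112 [376 179  24  27 134] [0.5093 0.0785 0.1051] [0.5161 0.0853 0.1057]
wrist 0.098 0.112 [277 182  22  23 386] [0.5258 0.174  0.1038] [0.527  0.1737 0.1064]
wrist 0.118 0.131 [390 119  26  24 463] [0.5656 0.0646 0.1225] [0.5658 0.0655 0.1246]
wrist 0.118 0.131 [381 183  21  22  87] [0.5124 0.082  0.1245] [0.5164 0.0846 0.1212]
wrist 0.145 0.16 [ 388  187   38   37 1030] [0.5065 0.0761 0.1512] [0.5087 0.0777 0.1542]
top 0.118 0.131 [280 205  10  10  68] [0.5632 0.0628 0.123 ] [0.5638 0.0627 0.1225]
top 0.145 0.16 [272 229  14  14 161] [0.5049 0.0738 0.1518] [0.5036 0.0746 0.152 ]
```

View pics/wrist_2.png

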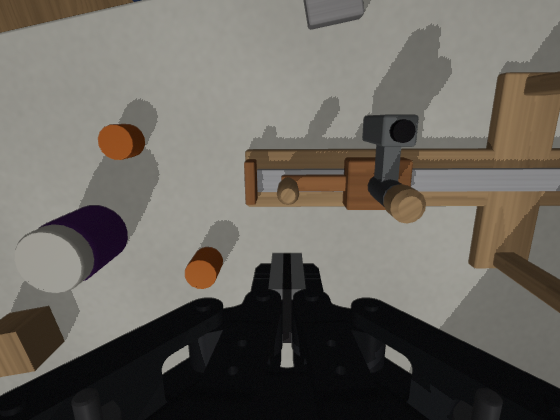

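The carriage sits at the open end. The cap is at (405,205) and the button at (403,130). Next I go over the button with the fingers shut.

Call:
{"op": "arm_command", "data": {"increments": [{"slide":[0.5,0.84,0],"rot":[0,0,0],"claw":-1},{"slide":[0.5,0.84,0],"rot":[0,0,0],"claw":-1},{"slide":[0.5,0.84,0],"rot":[0,0,0],"claw":-1},{"slide":[0.46,0.84,0],"rot":[0,0,0],"claw":-1},{"slide":[0,0,1],"rot":[0,0,0],"claw":-1},{"slide":[0,0,1],"rot":[0,0,0],"claw":-1},{"slide":[0,0,1],"rot":[0,0,0],"claw":-1},{"slide":[0,0,1],"rot":[0,0,0],"claw":-1}]}}

```text
time: 8.92
eef_pos: [0.5659, 0.0638, 0.1765]
tcp_rot: [-0.0, 0.995, -0.098, -0.0]
force: [0.1, -0.0, -0.5]
opening: -0.0
gripper_force: 0.0
```

Call:
{"op": "arm_command", "data": {"increments": [{"slide":[0,0,0.3],"rot":[0,0,0],"claw":-1},{"slide":[0,0,0],"rot":[0,0,0],"claw":-1},{"slide":[0,0,0],"rot":[0,0,0],"claw":-1},{"slide":[0,0,0],"rot":[0,0,0],"claw":-1},{"slide":[0,0,0],"rot":[0,0,0],"claw":-1},{"slide":[0,0,0],"rot":[0,0,0],"claw":-1},{"slide":[0,0,0],"rot":[0,0,0],"claw":-1},{"slide":[0,0,0],"rot":[0,0,0],"claw":-1}]}}

```text
time: 9.58
eef_pos: [0.5668, 0.0643, 0.1704]
tcp_rot: [-0.0, 0.995, -0.097, 0.001]
force: [0.2, -0.2, 0.5]
opening: 0.0001
gripper_force: 0.0
```

Call:
{"op": "arm_command", "data": {"increments": [{"slide":[0,0,0.4],"rot":[0,0,0],"claw":-1},{"slide":[0,0,0.3],"rot":[0,0,0],"claw":-1},{"slide":[0,0,0.1],"rot":[0,0,0],"claw":-1},{"slide":[0,0,0.1],"rot":[0,0,0],"claw":-1},{"slide":[0,0,0.1],"rot":[0,0,0],"claw":-1},{"slide":[0,0,0],"rot":[0,0,0],"claw":-1},{"slide":[0,0,0],"rot":[0,0,0],"claw":-1},{"slide":[0,0,0],"rot":[0,0,0],"claw":-1}]}}

```text
time: 10.25
eef_pos: [0.5656, 0.0642, 0.1394]
tcp_rot: [0.0, 0.995, -0.097, -0.001]
force: [-3.7, 0.4, 5.3]
opening: -0.0001
gripper_force: 2.3
```

```bash
python3 m.py 3
```

```text
[0.5656 0.0642 0.1394] -0.00010901352348316985
wrist 0.098 0.112 [256 229  64  13 586] [0.5778 0.0621 0.105 ] [0.579  0.0617 0.1054]
wrist 0.098 0.112 [ 94 336  24  13 101] [0.535  0.1752 0.1012] [0.5358 0.1748 0.1013]
wrist 0.098 0.112 [282 343  10   6  49] [0.5192 0.0739 0.1096] [0.5194 0.0741 0.1102]
wrist 0.118 0.131 [272 252  47  17 287] [0.5737 0.0593 0.1245] [0.5766 0.06   0.1276]
wrist 0.118 0.131 [255 262  16   7  69] [0.5739 0.0733 0.1246] [0.5751 0.0727 0.1282]
wrist 0.118 0.131 [280 355  14  12 129] [0.5177 0.0744 0.1205] [0.5186 0.074  0.1212]
wrist 0.145 0.16 [ 251  273   72   70 1393] [0.5679 0.0632 0.1525] [0.5757 0.0639 0.1558]
wrist 0.165 0.18 [ 141  294  141   91 4545] [0.5711 0.0841 0.1725] [0.5792 0.0871 0.1746]
wrist 0.165 0.18 [ 292  294  117   91 4168] [0.5648 0.0473 0.1725] [0.5716 0.04   0.1743]
top 0.165 0.18 [271 228  15  11 131] [0.5081 0.0741 0.1699] [0.5061 0.0739 0.1706]
```

The cap top is now at 0.172 m, so the pole has sprung free. Now I rise, open and go over the cap.

Call:
{"op": "arm_command", "data": {"increments": [{"slide":[0,0,-0.5],"rot":[0,0,0],"claw":-1},{"slide":[0,0,-1],"rot":[0,0,0],"claw":1},{"slide":[0,0,-1],"rot":[0,0,0],"claw":1},{"slide":[0,0,-1],"rot":[0,0,0],"claw":1},{"slide":[-0.7,0,0],"rot":[0,0,0],"claw":1},{"slide":[-0.7,0,0],"rot":[0,0,0],"claw":1},{"slide":[-0.62,0,0],"rot":[0,0,0],"claw":1},{"slide":[0,0,0],"rot":[0,0,0],"claw":1}]}}

```text
time: 11.02
eef_pos: [0.5043, 0.0766, 0.2435]
tcp_rot: [-0.0, 0.995, -0.097, -0.001]
force: [0.3, 0.2, -0.2]
opening: 0.083
gripper_force: 0.0
```

```bash
python3 m.py 4
```

```text
[0.5043 0.0766 0.2435] 0.08298643458386021
wrist 0.098 0.112 [272 185  31  17 100] [0.5153 0.0756 0.1049] [0.5183 0.0737 0.1048]
wrist 0.098 0.112 [153 191  28  26 563] [0.526  0.1734 0.1039] [0.5269 0.1711 0.1065]
wrist 0.118 0.131 [274 115  28  29 622] [0.5653 0.0642 0.1247] [0.5655 0.0642 0.1248]
wrist 0.118 0.131 [271 193  34  14 203] [0.5135 0.0753 0.1219] [0.5161 0.0738 0.1216]
wrist 0.145 0.16 [266 199  44  22 183] [0.5144 0.0751 0.1533] [0.5195 0.0735 0.1539]
wrist 0.165 0.18 [ 265  206   47   47 1702] [0.5065 0.0758 0.1703] [0.5084 0.0754 0.1724]
```

Call:
{"op": "arm_command", "data": {"increments": [{"slide":[0.07,0,0.8],"rot":[0,0,0],"claw":1},{"slide":[0,0,0.8],"rot":[0,0,0],"claw":1},{"slide":[0,0,0.7],"rot":[0,0,0],"claw":1},{"slide":[0,0,0.4],"rot":[0,0,0],"claw":1},{"slide":[0,0,0],"rot":[0,0,0],"claw":1},{"slide":[0,0,0],"rot":[0,0,0],"claw":-1},{"slide":[0,0,0],"rot":[0,0,0],"claw":-1},{"slide":[0,0,0],"rot":[0,0,0],"claw":-1}], "newtons": 60}}

```text
time: 11.78
eef_pos: [0.5104, 0.0755, 0.165]
tcp_rot: [-0.0, 0.995, -0.097, 0.002]
force: [-0.1, 0.6, 0.9]
opening: 0.0516
gripper_force: 0.0
```

Call:
{"op": "arm_command", "data": {"increments": [{"slide":[0,0,0],"rot":[0,0,0],"claw":-1},{"slide":[0,0,0],"rot":[0,0,0],"claw":-1},{"slide":[0,0,0],"rot":[0,0,0],"claw":-1},{"slide":[0,0,0],"rot":[0,0,0],"claw":-1},{"slide":[0,0,0],"rot":[0,0,0],"claw":-1},{"slide":[0,0,0],"rot":[0,0,0],"claw":-1},{"slide":[0,0,0],"rot":[0,0,0],"claw":-1},{"slide":[0,0,0],"rot":[0,0,0],"claw":-1}]}}

```text
time: 12.45
eef_pos: [0.5097, 0.0755, 0.1638]
tcp_rot: [-0.0, 0.995, -0.097, 0.001]
force: [3.8, -0.4, -0.3]
opening: 0.0287
gripper_force: 60.6
```

Call:
{"op": "arm_command", "data": {"increments": [{"slide":[0,0,-0.3],"rot":[0,0,0],"claw":-1},{"slide":[0,0,-0.4],"rot":[0,0,0],"claw":-1},{"slide":[0,0,-0.4],"rot":[0,0,0],"claw":-1},{"slide":[0,0,-0.4],"rot":[0,0,0],"claw":-1},{"slide":[0,0,-0.4],"rot":[0,0,0],"claw":-1},{"slide":[0,0,-0.4],"rot":[0,0,0],"claw":-1},{"slide":[0,0,-0.4],"rot":[0,0,0],"claw":-1},{"slide":[0,0,-0.2],"rot":[0,0,0],"claw":-1}]}}

```text
time: 13.12
eef_pos: [0.5095, 0.0755, 0.2513]
tcp_rot: [-0.0, 0.995, -0.097, 0.001]
force: [6.2, -1.0, -4.0]
opening: 0.0288
gripper_force: 61.1
```

Call:
{"op": "arm_command", "data": {"increments": [{"slide":[0,0,-0.1],"rot":[0,0,0],"claw":-1},{"slide":[0,0,-0.1],"rot":[0,0,0],"claw":-1},{"slide":[0,0,-0.1],"rot":[0,0,0],"claw":-1},{"slide":[0,0,-0.1],"rot":[0,0,0],"claw":-1},{"slide":[0,0,0],"rot":[0,0,0],"claw":-1},{"slide":[0,0,0],"rot":[0,0,0],"claw":-1},{"slide":[0,0,0],"rot":[0,0,0],"claw":-1},{"slide":[0,0,0],"rot":[0,0,0],"claw":-1}]}}

```text
time: 13.78
eef_pos: [0.5094, 0.0755, 0.2614]
tcp_rot: [-0.0, 0.995, -0.097, 0.001]
force: [6.9, -0.8, -4.4]
opening: 0.0283
gripper_force: 61.1
```

Call:
{"op": "arm_command", "data": {"increments": [{"slide":[0,0,-0.05],"rot":[0,0,0],"claw":-1},{"slide":[0,0,-0.05],"rot":[0,0,0],"claw":-1},{"slide":[0,0,-0.05],"rot":[0,0,0],"claw":-1},{"slide":[0,0,0],"rot":[0,0,0],"claw":-1},{"slide":[0,0,0],"rot":[0,0,0],"claw":-1},{"slide":[0,0,0],"rot":[0,0,0],"claw":-1},{"slide":[0,0,0],"rot":[0,0,0],"claw":-1},{"slide":[0,0,0],"rot":[0,0,0],"claw":-1}]}}

```text
time: 14.45
eef_pos: [0.5094, 0.0755, 0.2658]
tcp_rot: [-0.0, 0.995, -0.097, 0.001]
force: [7.6, -0.6, -3.9]
opening: 0.0288
gripper_force: 61.0
```

```bash
python3 - <<'E'
from h import *
s=arm.observe();print(s["force"].round(1),s["eef_pos"].round(4))
for n in("scene","top"):
    c=cam(n);P=cloud(*c[1:])
    if n=="scene": save("pics/s5.png",cv2.resize(c[0][80:300,150:400],None,fx=2.4,fy=2.4))
    else:
        m=(abs(P[...,0]-.527)<.025)&(abs(P[...,1]-.173)<.025)&(P[...,2]>.098)&(P[...,2]<.112);print(m.sum(),np.median(P[m],0).round(3))
E
```

```text
[ 7.6 -0.6 -3.9] [0.5094 0.0755 0.2658]
0 [nan nan nan]
  return _methods._mean(a, axis=axis, dtype=dtype,
  ret = um.true_divide(
```

View pics/s5.png

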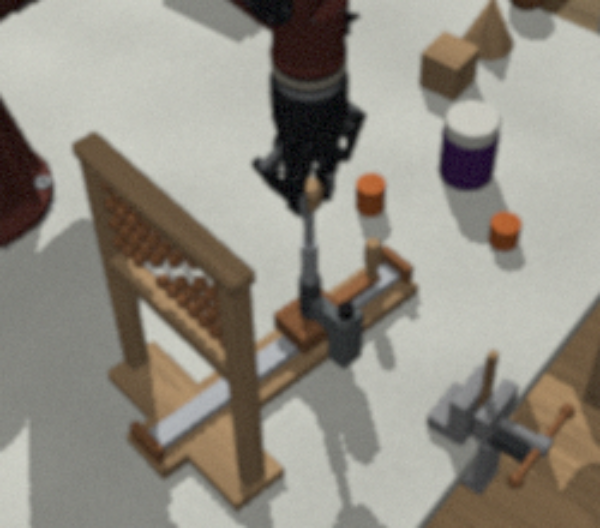

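The crop shows the cap gripped at (313,187), both tubes drawn out and the carriage at the rail's end. The hard stop hasn't shown in the force yet, so I creep on.

Call:
{"op": "arm_command", "data": {"increments": [{"slide":[0,0,-0.05],"rot":[0,0,0],"claw":-1},{"slide":[0,0,-0.05],"rot":[0,0,0],"claw":-1},{"slide":[0,0,0],"rot":[0,0,0],"claw":-1},{"slide":[0,0,0],"rot":[0,0,0],"claw":-1},{"slide":[0,0,0],"rot":[0,0,0],"claw":-1},{"slide":[0,0,0],"rot":[0,0,0],"claw":-1},{"slide":[0,0,0],"rot":[0,0,0],"claw":-1},{"slide":[0,0,0],"rot":[0,0,0],"claw":-1}]}}

```text
time: 15.22
eef_pos: [0.5093, 0.0755, 0.2668]
tcp_rot: [-0.0, 0.995, -0.097, 0.0]
force: [10.0, -1.0, -10.9]
opening: 0.0286
gripper_force: 61.0
```

The force jumped to -10.9 N, so the second stop is reached and the grip is holding.

```bash
python3 -c "
from h import *
c=cam('wrist');P=cloud(*c[1:]);m=(abs(P[...,0]-.527)<.03)&(abs(P[...,1]-.173)<.03)&(P[...,2]>.098)&(P[...,2]<.112);print(m.sum(),(P[m].min(0)+P[m].max(0))/2)
s=arm.observe();print(s['eef_pos'],s['force'],s['gripper_force'])
print(arm.sign_off())"
```

```text
477 [0.52615465 0.17407191 0.10375951]
[0.50925254 0.0754937  0.26678859] [ 10.31041257  -0.43865633 -11.32437158] 60.99268213205505
the job is handed in; nothing more can be done
None
```

The job is handed in: the carriage is against the stop at the open end of the rail, and the pole is at its second stop with the cap still held at about 61 N; the hand-in gave no verdict.

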